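Put the green plug gauge away in the free slanted sleeve

TASK

Take the green-handled plug gauge out of the upright stand and push its pin fully home into the one orange sleeve of the slanted rack that accepts it, so that its collar sits on the sleeve's mouth, and let go. Two of the three sleeves are blocked deep inside, and you can only find the free one by feel: if the pin stops short under a firm push, draw it out and try another. Leave the red-handled gauge, the steel ring and the glass plate of chips where they are.

Things in the scene. Friction and masses are not known exactly. Their poses are not given: they have to be found in the camera images.
- green_gauge_center (a point): plug gauge to put away, 120 mm long, 60 g: steel pin 6 mm thick and 70 mm long, then a steel collar 18 mm across and 6 mm tall, then a round green handle 12 mm across and 44 mm long. Point on its axis, half-way: 60 mm from the tip, 10 mm below the collar's underside, 38 mm below mid-handle. z runs from tip to handle. It starts upright in the stand
- green_gauge_tip (a point): the tip (lower end) of the green gauge's pin, on the axis; same axes as the centre. The lowest 3 mm of the pin taper to 3.6 mm
- red_gauge_center (a point): the same gauge with a red handle, in the stand's other hole, not to be disturbed; point half-way along it, as for the green one
- stand: fixed dark steel block, 60 x 130 x 80 mm (x, y, z), with two upright through holes of 10 mm, 35 mm either side of its centre along its y; each holds one gauge, the collar resting on the top face. Which gauge is in which hole varies. Origin: centre of its underside, on the table
- rack: fixed white rack with a 150 x 160 mm foot that carries the three sleeves in a row along its y; the sleeves' mouths lean to its -x. Origin on the table below the row's middle, 20 mm to +x of the middle sleeve's mouth; the highest part is the sleeves' mouths, about 105 mm up
- sleeve_a: end one of three twin orange sleeves: round tube, 18 mm outside, 8 mm bore, fixed in the white slanted rack, 40 mm between axes. Origin: centre of its open mouth, 100 mm above the table; edge square, no funnel. z runs along the bore, out of the mouth, and leans 25 degrees from vertical to the rack's -x (roughly to the robot); y runs along the row
- sleeve_b: the middle sleeve, axes and size as sleeve_a. Inside all three, 30 mm below the mouth, is a black dome that looks the same. In exactly one sleeve (which one varies) it is a brake pad that slides down the bore under a steady push of about 5 N and stays there, leaving room for the whole 70 mm pin
- sleeve_c: the third sleeve, at the other end of the row, axes and size as sleeve_a. In two of the three sleeves the black dome is a rigid stop that never moves: the pin halts there with 40 mm still outside, however hard it is pushed. Only pushing (some 10 N) tells which sleeve is free
- ring_center (a point): bystander: steel ring gauge lying flat, 60 mm in diameter, 22 mm high; its centre
- chip_center (a point): bystander: green glass plate 75 x 75 x 8 mm with rows of small yellow chips; its centre
Not all that is in view belongs to the job. Leave any purple or yellow look-alike of the part that bears green_gauge_center alone.

How it is judged:
By the outcome, as a careful person would: the job done as asked, in the order asked, and still so for the second after the job is handed in, with the robot touching nothing.
It also fails if it takes over 54 s, if anything falls off the work surface, if the arm or the gripper's body presses on something with over 40 N, if the wrist force passes 120 N, or if a joint passes its speed limit or range.

ROBOT

A 7-joint arm with a two-finger parallel gripper is mounted at the origin on the work surface. World frame = base frame: x ahead of the robot, y to its left, z up, the work surface at z = 0. Lengths are in m, angles in rad, forces in N, time in s.
With the tool pointing down it reaches from about 0.425 to 0.875 m from the base axis. Payload 4.7 kg.
Tool frame: the origin (TCP) lies at the very end of the fingers, on their centre line; the grasp point (between the pads) lies 19 mm behind it; z points along the fingers, y is the line along which they close (so a half turn about z gives the same grasp; the last joint's range is limited). The gripper opens to 87 mm and grips with 3 to 60 N. Pads are 19 mm wide; open, the fingers measure 117 mm over their backs; the gripper's body (75 mm by 190 mm) begins 51 mm behind the grasp point.
Start: joints at [1.328, 0.321, -0.07, 1.45, 0.023, 1.371, -0.057], TCP at [0.165, -0.629, 0.223] pointing down, gripper open.
Joint ranges: [-2.86, 2.86], [-0.3, 2.09], [-1.38, 1.24], [0.06, 2.45], [-1.56, 4.7], [0.09, 2.05], [-2.69, 2.69]. Speed limits (rad/s): [2.57, 2.57, 3.14, 3.14, 3.14, 3.14, 3.14].

INTERFACE

Orientations are given as a rotation vector (axis times angle).
In Python, from bench import ctrl, vision gives the robot as it stands.
- The arm moves only by the tool jog_arm, never from a script. Its argument "increments" is a list of rows, each an object of numbers: "tx", "ty", "tz": the shift along the tool's x, y, z in mm; "wx", "wy", "wz": the turn, a rotation vector about the tool's x, y, z in rad; "gripper": the opening, from 0 (shut) to 1 (fully open). In form: [{"tx": .., "ty": .., "tz": .., "wx": .., "wy": .., "wz": .., "gripper": ..}, ...]. A call has exactly 5 rows; each row is the pose to reach, as a shift and turn from the pose commanded when the call began, along the tool's axes at that moment; what a row does not reach only later rows make up. A row lasts 1/12 s, in which the tool goes at most 41.7 mm and 7.16 degrees, less where a joint would pass 70% of its speed; a pose out of reach is approached as far as the arm can. A call with a gripper value outside its range is refused whole. The fingers move at their own pace and stop on an object; "grip_force" is the grip in N (left out, the last holds). Time passes only in rows, so rows that repeat a pose let the fingers close, or fill a call up. It gives the time, the measured TCP pose, the force, the opening and the grip force at its end, in the units of the state.
- ctrl.get_state(): the state, without advancing time (a new reading comes with each control period).
- vision.get_image(name): name is "scene" or "top" or "wrist"; returns a dict with "color" (400x640x3 uint8, blue, green, red), "fx", "fy", "cx", "cy" (pixels), "k1" (the pictures are not rectified: a ray, as slopes to the right and down, at radius r is drawn at 1 + k1 r^2 times it, then the intrinsics apply), "extrinsics" (4x4, takes a point from world to camera coordinates). Camera axes: x right, y down, z forward; pixel columns grow to the right and rows downward; lengths in m; the calibration is good to about 2 mm. A picture is of the moment at which its call begins. There is no depth.
- ctrl.close_job(): hands the job in; it is judged then, once.
Trained networks look in the newest picture that a camera, given by its name, has taken for a name from the list of things; names that differ only in an ending like _2 or _b are one class to them, and where a whole thing is asked for, a point or a joint stands for the part that bears it (a point fixed in the world has none). Each returns a list of dicts, best first, with "conf" (0 to 1); they miss things now and then, are a little off and sometimes report something else, mostly with a low value. They report only what shows in the picture. A call takes as long as a camera call. They do not tell look-alikes from the thing itself.
- vision.spot_in(camera, thing): "bbox" ([left, top, right, bottom] in pixels, round what is visible of it).
The state is a dict: "time": time; "joint_positions": joint angles; "qd": joint speeds; "joint_torque": joint torques, N m; "position": TCP position; "tool_rot": TCP orientation; "ft_force": force on the tool from outside, world axes, zero at the start; "torque": the same for the moment, N m; "grip_width": opening from 0.0 (shut) to 1.0 (fully open); "grip_force": force on a finger pad.
Only numpy, scipy, OpenCV 4.12 (cv2) and the standard library are available. Lean on these libraries where they do the work, as an engineer would, in place of code of your own. Each camera call takes 0.05 s, during which the arm holds its last target. There are 200 camera calls.

## Working session

There is one attempt and no reset: what is moved stays moved. The work goes in short steps, Python scripts to look and compute and a tool call to move; the robot and the scene stay as the last step left them, time stands still between calls to the robot, and variables do not carry over. Pictures are saved under pics/ and viewed, at most 15 in all, crops included, and the job is handed in when it is done.

Besides the shell and the picture viewer there is one more tool, called after "Request:" as name(argument=value, ...), one argument or row to a line, values as JSON. jog_arm: Moves the arm, as the interface text tells. Its arguments: {"type":"object","properties":{"increments":{"type":"array"},"grip_force":{"type":"number"}},"required":["increments"]}

```bash
mkdir -p pics; ls
python3 - <<'E'
from bench import ctrl, vision
import cv2,numpy as np
ims=[]
for c in ("scene","top"):
    d=vision.get_image(c); ims.append(d["color"]); cv2.imwrite(f"pics/{c}0.png",d["color"])
    print(c,d["fx"],d["fy"],d["cx"],d["cy"],d["k1"]); print(np.round(d["extrinsics"],4).tolist())
    for t in ("green_gauge_center","red_gauge_center","stand","rack","sleeve_a","ring_center","chip_center"):
        print(t,[(np.round(x["bbox"]).astype(int).tolist(),round(x["conf"],2)) for x in vision.spot_in(c,t)])
cv2.imwrite("pics/both0.png",cv2.resize(np.vstack(ims),(480,600)) if 0 else np.vstack(ims)[:600])
s=ctrl.get_state();print(s)
E
```

```text
pics
scene 378.9001551433946 378.9001551433946 317.7430731183233 199.89004465968276 -0.05693265435888053
[[0.699, 0.7151, -0.0005, -0.4408], [0.5881, -0.5753, -0.5684, -0.2877], [-0.4068, 0.397, -0.8227, 0.9554], [0.0, 0.0, 0.0, 1.0]]
green_gauge_center [([340, 83, 346, 116], 0.78), ([373, 99, 380, 120], 0.65), ([394, 86, 408, 131], 0.5)]
red_gauge_center [([355, 122, 364, 144], 0.44)]
stand [([337, 108, 394, 182], 0.63), ([232, 257, 246, 285], 0.55)]
rack [([193, 248, 307, 365], 0.9)]
sleeve_a [([202, 265, 218, 291], 0.8), ([228, 255, 246, 280], 0.7)]
ring_center [([244, 184, 276, 211], 0.8)]
chip_center [([350, 230, 400, 271], 0.82)]
top 468.5214960538754 468.5214960538754 320.02849068655416 191.69807647273538 0.015766732704483824
[[-0.0214, -0.9996, 0.0193, 0.0473], [-0.9894, 0.0184, -0.1437, 0.6042], [0.1433, -0.0222, -0.9894, 1.0772], [0.0, 0.0, 0.0, 1.0]]
green_gauge_center [([218, 220, 230, 228], 0.54), ([217, 251, 227, 261], 0.39)]
red_gauge_center [([249, 211, 257, 220], 0.5), ([207, 196, 274, 240], 0.29)]
stand [([212, 196, 271, 241], 0.89)]
rack [([361, 147, 441, 225], 0.6
[... 213 characters left out ...]
itions': array([ 1.32810674,  0.320941  , -0.07009859,  1.45044587,  0.02256333,
        1.37080413, -0.05687657]), 'qd': array([3.70976120e-04, 4.51283514e-04, 1.30111700e-03, 5.76173058e-05,
       1.64498241e-03, 7.92239550e-04, 1.31459169e-03]), 'joint_torque': array([-3.11844997e-04, -4.91041946e+01, -4.03075134e-01, -3.12755406e+01,
       -6.36536535e-02,  3.35110829e-02, -2.22978436e-06]), 'position': array([ 0.16508451, -0.62873286,  0.22265207]), 'tool_rot': array([3.11554178e+00, 4.02283727e-01, 2.71029728e-05]), 'ft_force': array([ 1.30303289, -0.32771595, -0.29440886]), 'torque': array([ 0.03076292,  0.00062059, -0.00216287]), 'grip_force': 0.0, 'grip_width': 1.0023524953542238}
```

View pics/scene0.png

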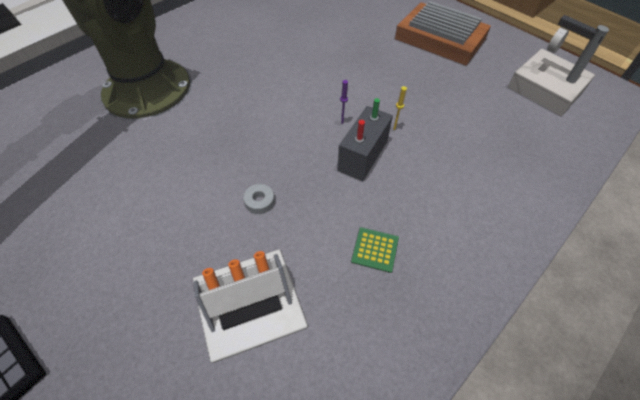

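View pics/top0.png

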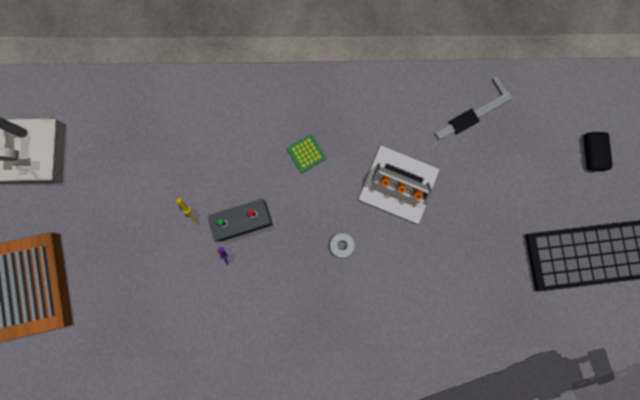

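Scene picture: green gauge at (375,108), red at (360,130), both in the stand; look-alikes are purple (344,95) and yellow (402,95). In the top picture, green is at (222,223), red (252,213), purple (224,256), yellow (183,207), and the sleeves are near (386,182), (402,188), (419,195). I choose the green-handled one in the stand and check it in a crop.

```bash
cat > h.py <<'E'
from bench import ctrl, vision
import cv2,numpy as np
from scipy.optimize import least_squares
from scipy.spatial.transform import Rotation as R
def proj(d,P):
    P=np.atleast_2d(P); E=np.array(d["extrinsics"]); c=P@E[:3,:3].T+E[:3,3]
    s=c[:,:2]/c[:,2:]; s=s*(1+d["k1"]*(s**2).sum(1,keepdims=True))
    return s*[d["fx"],d["fy"]]+[d["cx"],d["cy"]]
def tri(obs,z=None):
    "obs: list of (imgdict, pixel)"
    f=lambda p:np.concatenate([(proj(d,[p[0],p[1],p[2] if z is None else z])[0]-u) for d,u in obs])
    r=least_squares(f,[.5,0,.1] if z is None else [.5,0]); return r.x,np.abs(r.fun).max()
def blob(d,lo,hi,box=None):
    hsv=cv2.cvtColor(d["color"],cv2.COLOR_BGR2HSV); m=cv2.inRange(hsv,np.array(lo),np.array(hi))
    if box: k=np.zeros_like(m); l,t,r,b=box; k[t:b,l:r]=255; m&=k
    return m
E
python3 - <<'E'
from h import *
S=vision.get_image("scene");T=vision.get_image("top")
out={}
for n,lo,hi,bs,bt in (("green",(45,80,30),(85,255,255),(365,92,386,122),(212,212,234,234)),("red",(0,150,60),(8,255,255),(350,115,372,146),(242,204,262,222))):
    u=[]
    for d,b in((S,bs),(T,bt)):
        m=blob(d,lo,hi,b); ys,xs=np.nonzero(m); u.append(np.array([xs.mean(),ys.mean()])); print(n,len(xs),u[-1],xs.min(),xs.max(),ys.min(),ys.max())
    print(n,tri([(S,u[0]),(T,u[1])]),tri([(T,u[1])],.115)[0],tri([(S,u[0])],.108)[0])
for d,b in((S,(195,245,275,295)),(T,(370,165,435,210))):
    m=blob(d,(5,150,80),(20,255,255),b)
    n,l,st,c=cv2.connectedComponentsWithStats(m); print([(st[i].tolist(),c[i].round(1).tolist()) for i in range(1,n) if st[i][4]>8])
a=cv2.resize(S["color"][75:155,325:425],(400,320),interpolation=cv2.INTER_CUBIC)
b=cv2.resize(T["color"][190:270,175:275],(400,320),interpolation=cv2.INTER_CUBIC)
c=cv2.resize(S["color"][242:302,190:290],(400,240),interpolation=cv2.INTER_CUBIC)
e=cv2.resize(T["color"][160:220,355:455],(400,240),interpolation=cv2.INTER_CUBIC)
cv2.imwrite("pics/crop1.png",np.vstack([np.hstack([a,b]),np.hstack([c,e])]))
E
```

```text
green 89 [375.28089888 107.15730337] 372 379 98 117
green 39 [220.33333333 221.82051282] 217 224 219 224
green (array([0.53152735, 0.25873451, 0.10785666]), np.float64(0.39250044929519845)) [0.53164338 0.25805477] [0.53114283 0.2579529 ]
red 43 [360.13953488 127.62790698] 358 363 120 137
red 24 [251.33333333 212.20833333] 249 254 210 214
red (array([0.55150602, 0.18991825, 0.11247466]), np.float64(0.1837843267293806)) [0.55158803 0.18994965] [0.54853305 0.19331325]
[([254, 252, 14, 20, 176], [260.7, 261.2]), ([229, 260, 14, 21, 186], [235.6, 269.6]), ([203, 268, 15, 21, 194], [209.9, 278.0])]
[([382, 177, 8, 10, 59], [385.1, 181.2]), ([398, 183, 8, 10, 60], [401.2, 187.8]), ([414, 189, 9, 11, 65], [417.5, 194.5])]
```

View pics/crop1.png

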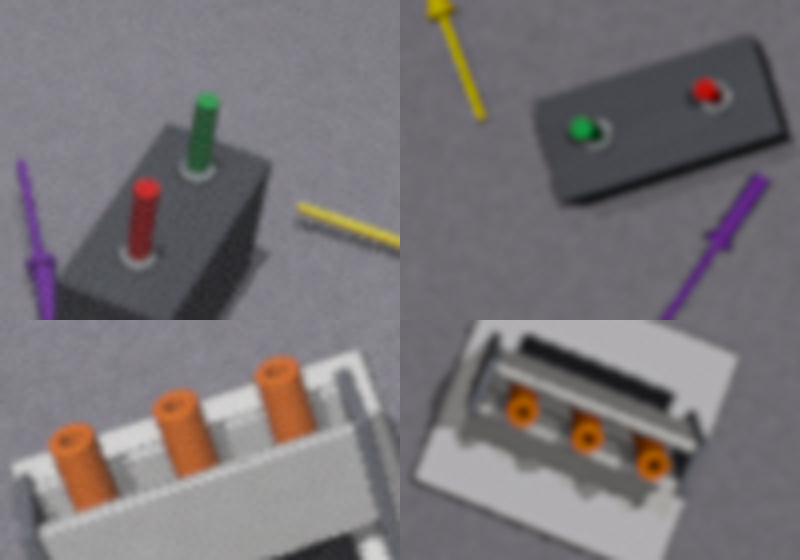

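The crop confirms the green-handled gauge upright in the stand hole, top picture about (220,222), and the mouths at about (385.5,182.5), (402,189) and (418.5,195.5).

```bash
cat >> h.py <<'E'
def go(p,Rt=None,s=None):
    "tool-frame shift mm / turn rad from the present pose to TCP p, rotation Rt"
    s=s or ctrl.get_state(); R0=R.from_rotvec(s["tool_rot"]); Rt=Rt or R0
    print("shift",np.round(R0.inv().apply(np.array(p)-s["position"])*1000,1),"turn",np.round((R0.inv()*Rt).as_rotvec(),4))
E
python3 - <<'E'
from h import *
S=vision.get_image("scene");T=vision.get_image("top")
for s,t in zip([(259.7,253.5),(234,262),(208.7,271.5)],[(385.5,182.5),(402,189),(418.5,195.5)]):
    print(tri([(S,s),(T,t)]),tri([(S,s),(T,t)],.1),tri([(T,t)],.1)[0])
W=vision.get_image("wrist");s=ctrl.get_state()
Rt=R.from_rotvec(s["tool_rot"]).as_matrix();E=W["extrinsics"]
c=-E[:3,:3].T@E[:3,3]
print("cam in tool",Rt.T@(c-s["position"]),"\n",(E[:3,:3]@Rt).round(3),W["fx"],W["k1"],W["cx"],W["cy"])
go([.40,-.45,.26]);go([.5,-.15,.26])
E
```

```text
(array([ 0.61639007, -0.11150779,  0.09987606]), np.float64(0.8229635273805229)) (array([ 0.61642084, -0.11151945]), np.float64(0.8099489604466044)) [ 0.61526033 -0.1133243 ]
(array([ 0.60049404, -0.14853795,  0.10016954]), np.float64(0.8004397024207606)) (array([ 0.60044742, -0.14853067]), np.float64(0.8168897313994421)) [ 0.59958049 -0.15035703]
(array([ 0.58529296, -0.18531553,  0.09807244]), np.float64(1.076964361623311)) (array([ 0.58587036, -0.18529849]), np.float64(0.9066059260371162)) [ 0.58394828 -0.1872686 ]
cam in tool [ 0.07736443  0.00152976 -0.16334917] 
 [[-0.     1.    -0.001]
 [-0.959 -0.001 -0.284]
 [-0.284  0.001  0.959]] 299.68407408838385 -0.05230162176859494 322.3936659271399 203.96838407473493
shift [ 272.6 -113.2  -37.4] turn [0. 0. 0.]
shift [ 445.5 -378.   -37.5] turn [0. 0. 0.]
```

Request:
jog_arm(
  increments=[
    {"tx":180,"ty":-75,"tz":-17,"gripper":0.45},
    {"tx":180,"ty":-75,"tz":-17,"gripper":0.45},
    {"tx":180,"ty":-75,"tz":-17,"gripper":0.45},
    {"tx":180,"ty":-75,"tz":-17,"gripper":0.45},
    {"tx":180,"ty":-75,"tz":-17,"gripper":0.45},
  ],
)

```text
validation failed for argument at $.in...
```

Request:
jog_arm(
  increments=[
    {"tx":92,"ty":-38,"gripper":0.45},
    {"tx":92,"ty":-38,"gripper":0.45},
    {"tx":92,"ty":-38,"gripper":0.45},
    {"tx":140,"ty":-85,"gripper":0.45},
    {"tx":140,"ty":-85,"gripper":0.45},
  ],
)

```text
validation failed for argument at $.in...
```

Request:
jog_arm(
  increments=[
    {"tx":140,"ty":-122,"gripper":0.45},
    {"tx":140,"ty":-122,"gripper":0.45},
    {"tx":140,"ty":-122,"gripper":0.45},
    {"tx":140,"ty":-122,"gripper":0.45},
    {"tx":140,"ty":-122,"gripper":0.45},
  ],
)

```text
validation failed for argument at $.in...
```

Request:
jog_arm(
  increments=[
    {"tx":82,"ty":-71,"gripper":0.45},
    {"tx":82,"ty":-71,"gripper":0.45},
    {"tx":82,"ty":-71,"gripper":0.45},
    {"tx":82,"ty":-71,"gripper":0.45},
    {"tx":82,"ty":-71,"gripper":0.45},
  ],
)

```text
validation failed for argument at $.in...
```

Request:
jog_arm(
  increments=[
    {"tx":180,"ty":-75,"tz":-17,"wx":0,"wy":0,"wz":0,"gripper":0.45},
    {"tx":180,"ty":-75,"tz":-17,"wx":0,"wy":0,"wz":0,"gripper":0.45},
    {"tx":180,"ty":-75,"tz":-17,"wx":0,"wy":0,"wz":0,"gripper":0.45},
    {"tx":180,"ty":-75,"tz":-17,"wx":0,"wy":0,"wz":0,"gripper":0.45},
    {"tx":180,"ty":-75,"tz":-17,"wx":0,"wy":0,"wz":0,"gripper":0.45},
  ],
)

```text
time: 1.47
position: [0.3242, -0.5073, 0.2403]
tool_rot: [-3.115, -0.409, -0.003]
ft_force: [0.8, -0.0, 0.5]
grip_width: 0.704
grip_force: 0.0
```

Request:
jog_arm(
  increments=[
    {"tx":92,"ty":-38,"tz":0,"wx":0,"wy":0,"wz":0,"gripper":0.45},
    {"tx":92,"ty":-38,"tz":0,"wx":0,"wy":0,"wz":0,"gripper":0.45},
    {"tx":92,"ty":-38,"tz":0,"wx":0,"wy":0,"wz":0,"gripper":0.45},
    {"tx":140,"ty":-85,"tz":0,"wx":0,"wy":0,"wz":0,"gripper":0.45},
    {"tx":140,"ty":-85,"tz":0,"wx":0,"wy":0,"wz":0,"gripper":0.45},
  ],
)

```text
time: 1.88
position: [0.4363, -0.3893, 0.2396]
tool_rot: [-3.114, -0.407, -0.002]
ft_force: [1.0, 0.2, 0.5]
grip_width: 0.462
grip_force: 0.0
```

Request:
jog_arm(
  increments=[
    {"tx":140,"ty":-122,"tz":0,"wx":0,"wy":0,"wz":0,"gripper":0.45},
    {"tx":140,"ty":-122,"tz":0,"wx":0,"wy":0,"wz":0,"gripper":0.45},
    {"tx":140,"ty":-122,"tz":0,"wx":0,"wy":0,"wz":0,"gripper":0.45},
    {"tx":140,"ty":-122,"tz":0,"wx":0,"wy":0,"wz":0,"gripper":0.45},
    {"tx":140,"ty":-122,"tz":0,"wx":0,"wy":0,"wz":0,"gripper":0.45},
  ],
)

```text
time: 2.3
position: [0.5416, -0.2321, 0.24]
tool_rot: [-3.112, -0.414, -0.004]
ft_force: [0.5, 1.0, -0.1]
grip_width: 0.451
grip_force: 0.0
```

Request:
jog_arm(
  increments=[
    {"tx":82,"ty":-71,"tz":0,"wx":0,"wy":0,"wz":0,"gripper":0.45},
    {"tx":82,"ty":-71,"tz":0,"wx":0,"wy":0,"wz":0,"gripper":0.45},
    {"tx":82,"ty":-71,"tz":0,"wx":0,"wy":0,"wz":0,"gripper":0.45},
    {"tx":82,"ty":-71,"tz":0,"wx":0,"wy":0,"wz":0,"gripper":0.45},
    {"tx":82,"ty":-71,"tz":0,"wx":0,"wy":0,"wz":0,"gripper":0.45},
  ],
)

```text
time: 2.72
position: [0.6003, -0.1473, 0.2394]
tool_rot: [-3.114, -0.409, -0.0]
ft_force: [-0.2, -0.9, 0.4]
grip_width: 0.447
grip_force: 0.0
```

Run:
```python
from h import *
W=vision.get_image("wrist")
s=ctrl.get_state();print(s["position"],s["tool_rot"],s["time"])
m=blob(W,(5,150,60),(20,255,255)); n,l,st,c=cv2.connectedComponentsWithStats(m); print([(st[i].tolist(),c[i].round(1).tolist()) for i in range(1,n) if st[i][4]>20])
print(proj(W,[[.6164,-.1115,.1],[.6004,-.1485,.1],[.5856,-.1853,.1]]).round(1).tolist())
cv2.imwrite("pics/w1.png",cv2.resize(W["color"],(800,500)))
go([.5315,.2583,.19])
```

```text
[ 0.59955554 -0.14970354  0.23938187] [ 3.11492058e+00  4.03592422e-01 -1.03378526e-03] 2.7667
[([287, 149, 24, 29, 401], [297.7, 164.1]), ([317, 172, 22, 28, 364], [327.4, 186.5]), ([346, 193, 20, 30, 375], [355.7, 208.9])]
[[290.9, 169.1], [321.9, 192.8], [351.7, 214.4]]
shift [  38.2 -411.9   49.1] turn [0. 0. 0.]
```

View pics/w1.png

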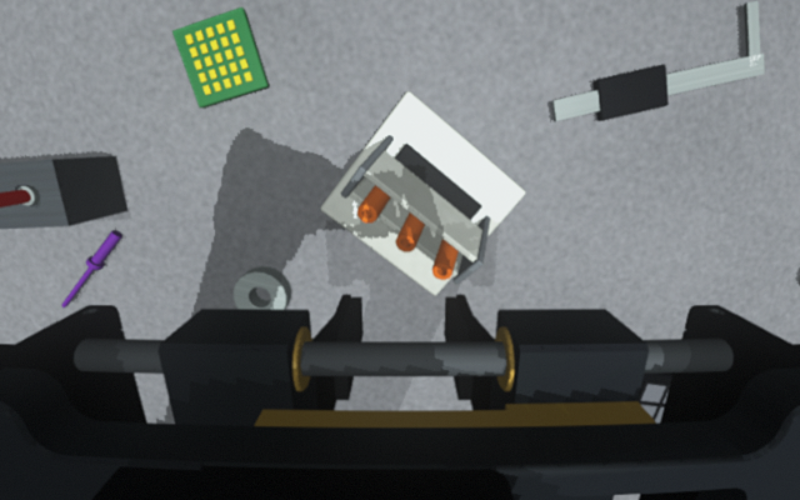

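Wrist picture: mouths at about (293,170), (323,194), (353,217), within 2 px of the projected estimates, so the estimate is good. On to the green gauge.

Request:
jog_arm(
  increments=[
    {"tx":19,"ty":-205,"tz":10,"wx":0,"wy":0,"wz":0,"gripper":0.45},
    {"tx":19,"ty":-205,"tz":10,"wx":0,"wy":0,"wz":0,"gripper":0.45},
    {"tx":19,"ty":-205,"tz":10,"wx":0,"wy":0,"wz":0,"gripper":0.45},
    {"tx":19,"ty":-205,"tz":10,"wx":0,"wy":0,"wz":0,"gripper":0.45},
    {"tx":19,"ty":-205,"tz":10,"wx":0,"wy":0,"wz":0,"gripper":0.45},
  ],
)

```text
time: 3.18
position: [0.5652, 0.0529, 0.2297]
tool_rot: [3.115, 0.396, 0.0]
ft_force: [0.7, -0.1, 0.3]
grip_width: 0.454
grip_force: 0.0
```

Request:
jog_arm(
  increments=[
    {"tx":19,"ty":-203,"tz":35,"wx":0,"wy":0,"wz":0,"gripper":0.45},
    {"tx":19,"ty":-203,"tz":35,"wx":0,"wy":0,"wz":0,"gripper":0.45},
    {"tx":19,"ty":-203,"tz":35,"wx":0,"wy":0,"wz":0,"gripper":0.45},
    {"tx":19,"ty":-203,"tz":35,"wx":0,"wy":0,"wz":0,"gripper":0.45},
    {"tx":19,"ty":-203,"tz":35,"wx":0,"wy":0,"wz":0,"gripper":0.45},
  ],
)

```text
time: 3.6
position: [0.5331, 0.2539, 0.1945]
tool_rot: [3.115, 0.396, 0.002]
ft_force: [0.5, -0.5, -0.3]
grip_width: 0.448
grip_force: 0.0
```

Run:
```python
from h import *
[vision.get_image("top") for _ in range(2)]
W=vision.get_image("wrist")
s=ctrl.get_state();print(s["position"],s["tool_rot"],s["time"])
m=blob(W,(45,80,30),(85,255,255)); n,l,st,c=cv2.connectedComponentsWithStats(m); print([(st[i].tolist(),c[i].round(1).tolist()) for i in range(1,n) if st[i][4]>20])
print(proj(W,[[.5315,.2583,.13],[.5315,.2583,.108],[.5315,.2583,.086],[.5315,.2583,.080]]).round(1).tolist())
cv2.imwrite("pics/w2.png",cv2.resize(W["color"][60:360,120:520],(800,600)))
go([.5315,.2583,.094])
```

```text
[0.53128884 0.25673793 0.19404101] [-3.11435096e+00 -4.09369200e-01  1.85371508e-03] 3.75
[([497, 34, 70, 83, 3094], [531.3, 74.6]), ([322, 196, 15, 28, 342], [328.7, 209.7])]
[[324.6, 214.2], [324.5, 206.1], [324.4, 199.3], [324.4, 197.6]]
shift [  0.7  -1.4 100. ] turn [0. 0. 0.]
```

View pics/w2.png

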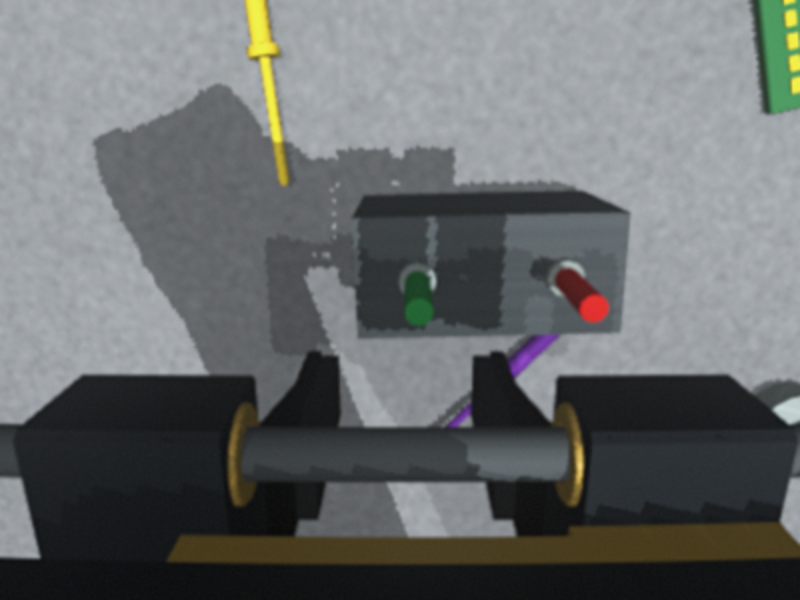

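Crop: green handle between (418,275) and (418,313), slightly right of the fingers' centre (405). I'll lower part way and measure again.

Request:
jog_arm(
  increments=[
    {"tx":0,"ty":0,"tz":45,"wx":0,"wy":0,"wz":0,"gripper":0.45},
    {"tx":0,"ty":0,"tz":45,"wx":0,"wy":0,"wz":0,"gripper":0.45},
    {"tx":0,"ty":0,"tz":45,"wx":0,"wy":0,"wz":0,"gripper":0.45},
    {"tx":0,"ty":0,"tz":45,"wx":0,"wy":0,"wz":0,"gripper":0.45},
    {"tx":0,"ty":0,"tz":45,"wx":0,"wy":0,"wz":0,"gripper":0.45},
  ],
)

```text
time: 4.17
position: [0.5343, 0.2538, 0.1514]
tool_rot: [-3.116, -0.399, -0.004]
ft_force: [-0.1, -0.5, 0.5]
grip_width: 0.452
grip_force: 0.0
```

Run:
```python
from h import *
W=vision.get_image("wrist")
s=ctrl.get_state();print(s["position"],s["tool_rot"],s["time"])
Rt=R.from_rotvec(s["tool_rot"]);E=W["extrinsics"]
print("cam in tool",Rt.inv().apply(-E[:3,:3].T@E[:3,3]-s["position"]));print((E[:3,:3]@Rt.as_matrix()).round(4))
m=blob(W,(45,80,30),(85,255,255),(250,100,400,330)); ys,xs=np.nonzero(m);print(len(xs),xs.min(),xs.max(),ys.min(),ys.max(),xs.mean(),ys.mean())
for y in range(ys.min(),ys.max()+1,4): q=xs[ys==y]; print(y,q.min(),q.max())
print(proj(W,[[.5315,.2583,.13],[.5315,.2583,.108],[.5315,.2583,.086],[.5315,.2583,.080]]).round(1).tolist())
# bbox fit of xy from the mid of the handle
u=np.array([xs.mean(),ys.mean()]); p,_=tri([(W,u)],.108);print("wrist est",p, "in tool",Rt.inv().apply(np.array([*p,.108])-s["position"]))
# fingertips in the image: expected px of points at finger tip +-19.6mm
print(proj(W,s["position"]+Rt.apply([[0,-.0196,0],[0,.0196,0]])))
cv2.imwrite("pics/w3.png",cv2.resize(W["color"][60:360,120:520],(800,600)))
```

```text
[0.53424451 0.25421121 0.151501  ] [-3.11574619 -0.39956754 -0.00468621] 4.2167
cam in tool [ 0.07739178  0.00201409 -0.16322995]
[[-1.000e-03  1.000e+00 -9.000e-04]
 [-9.587e-01 -1.200e-03 -2.844e-01]
 [-2.844e-01  6.000e-04  9.587e-01]]
544 309 326 213 249 317.95588235294116 231.56066176470588
213 317 320
217 312 324
221 311 325
225 311 326
229 310 326
233 310 326
237 309 326
241 309 326
245 311 325
249 316 319
[[312.3, 238.9], [313.2, 227.2], [314.0, 217.5], [314.2, 215.1]]
wrist est [0.52901081 0.25404963] in tool [-0.00523563 -0.00116669  0.04348541]
[[286.06052706 250.53468738]
 [351.74774479 250.4634508 ]]
```

View pics/w3.png

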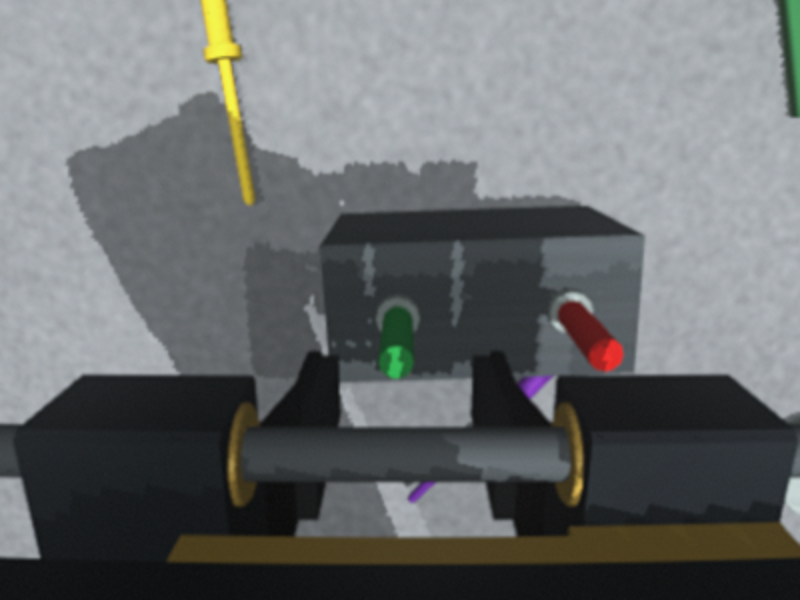

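The gauge is about 3 mm to tool −x and 4 mm to −y of the fingers' centre; correct and descend, then grasp.

Request:
jog_arm(
  increments=[
    {"tx":-3,"ty":-4,"tz":0,"wx":0,"wy":0,"wz":0,"gripper":0.45},
    {"tx":-3,"ty":-4,"tz":15,"wx":0,"wy":0,"wz":0,"gripper":0.45},
    {"tx":-3,"ty":-4,"tz":40,"wx":0,"wy":0,"wz":0,"gripper":0.45},
    {"tx":-3,"ty":-4,"tz":57,"wx":0,"wy":0,"wz":0,"gripper":0.45},
    {"tx":-3,"ty":-4,"tz":57,"wx":0,"wy":0,"wz":0,"gripper":0.45},
  ],
)

```text
time: 4.63
position: [0.5267, 0.2567, 0.0898]
tool_rot: [3.114, 0.402, -0.008]
ft_force: [-0.5, -0.7, -0.1]
grip_width: 0.448
grip_force: 0.0
```

Run:
```python
from h import *
W=vision.get_image("wrist")
s=ctrl.get_state();print(s["position"],s["tool_rot"],s["time"],s["ft_force"])
Rt=R.from_rotvec(s["tool_rot"])
m=blob(W,(45,80,30),(85,255,255),(250,100,400,330)); ys,xs=np.nonzero(m);print(len(xs),xs.min(),xs.max(),ys.min(),ys.max(),xs.mean(),ys.mean())
print(proj(W,s["position"]+Rt.apply([[0,0,-.019],[0,0,-.036],[0,0,0.008]])))
go([.5315,.2583,.094])
```

```text
[0.52770338 0.25740374 0.09166519] [ 3.11495061  0.40273124 -0.00419047] 4.6833 [ 0.16253202  0.35178392 -0.01251948]
825 314 338 235 273 325.4412121212121 255.8048484848485
[[318.57823537 265.57169172]
 [318.19096933 282.78837656]
 [319.05559724 244.40196278]]
shift [ 3.9  0.1 -2.3] turn [0. 0. 0.]
```

Request:
jog_arm(
  increments=[
    {"tx":2,"ty":1,"tz":-1,"wx":0,"wy":0,"wz":0,"gripper":0},
    {"tx":2,"ty":1,"tz":-1,"wx":0,"wy":0,"wz":0,"gripper":0},
    {"tx":2,"ty":1,"tz":-1,"wx":0,"wy":0,"wz":0,"gripper":0},
    {"tx":2,"ty":1,"tz":-1,"wx":0,"wy":0,"wz":0,"gripper":0},
    {"tx":2,"ty":1,"tz":-1,"wx":0,"wy":0,"wz":0,"gripper":0},
  ],
  grip_force=50,
)

```text
time: 5.1
position: [0.5315, 0.2574, 0.0943]
tool_rot: [-3.116, -0.402, -0.002]
ft_force: [0.5, -1.1, 0.8]
grip_width: 0.155
grip_force: 0.5
```

Request:
jog_arm(
  increments=[
    {"tx":0,"ty":0,"tz":0,"wx":0,"wy":0,"wz":0,"gripper":0},
    {"tx":0,"ty":0,"tz":0,"wx":0,"wy":0,"wz":0,"gripper":0},
    {"tx":0,"ty":0,"tz":-10,"wx":0,"wy":0,"wz":0,"gripper":0},
    {"tx":0,"ty":0,"tz":-45,"wx":0,"wy":0,"wz":0,"gripper":0},
    {"tx":0,"ty":0,"tz":-80,"wx":0,"wy":0,"wz":0,"gripper":0},
  ],
)

```text
time: 5.52
position: [0.5299, 0.2566, 0.1732]
tool_rot: [3.115, 0.402, -0.006]
ft_force: [0.3, 0.3, 0.5]
grip_width: 0.127
grip_force: 50.0
```

Request:
jog_arm(
  increments=[
    {"tx":0,"ty":0,"tz":-30,"wx":0,"wy":0,"wz":0,"gripper":0},
    {"tx":0,"ty":0,"tz":-50,"wx":0,"wy":0,"wz":0,"gripper":0},
    {"tx":0,"ty":0,"tz":-50,"wx":0,"wy":0,"wz":0,"gripper":0},
    {"tx":0,"ty":0,"tz":-50,"wx":0,"wy":0,"wz":0,"gripper":0},
    {"tx":0,"ty":0,"tz":-50,"wx":0,"wy":0,"wz":0,"gripper":0},
  ],
)

```text
time: 5.93
position: [0.5304, 0.2569, 0.2226]
tool_rot: [3.115, 0.402, -0.003]
ft_force: [0.1, -0.4, -1.5]
grip_width: 0.122
grip_force: 50.0
```

```bash
cat >> h.py <<'E'
rowd=np.array([-.0306,-.0738,0]); rowd/=np.linalg.norm(rowd)   # rack -y
mx=np.array([rowd[1],-rowd[0],0])                                # rack -x
zs=np.cos(np.radians(25))*np.array([0,0,1])+np.sin(np.radians(25))*mx
MOUTH={"A":np.array([.6164,-.1115,.1]),"B":np.array([.6004,-.1485,.1]),"C":np.array([.5856,-.1853,.1])}
RS=R.from_matrix(np.c_[np.cross(rowd,-zs),rowd,-zs])   # tool y along the row
E
python3 - <<'E'
from h import *
s=ctrl.get_state();print(s["position"],s["tool_rot"],s["time"],s["grip_width"],s["grip_force"],s["joint_positions"].round(2))
print(mx,zs,RS.as_matrix().round(2))
L=.084
for k in "B":
    go(MOUTH[k]+zs*(L+.04),RS)
W=vision.get_image("wrist");Rt=R.from_rotvec(s["tool_rot"])
print(proj(W,s["position"]+Rt.apply([[0,0,.084],[0,0,.014]])))
cv2.imwrite("pics/w4.png",cv2.resize(W["color"][60:360,120:520],(800,600)))
E
```

```text
[0.53038736 0.25688703 0.22256306] [ 3.11503846e+00  4.02251461e-01 -2.64385282e-03] 5.9333 0.12172113682412362 49.98827151954174 [ 0.1   0.26 -0.71  1.59  0.17  1.36 -1.94]
[-0.92374211  0.38301502  0.        ] [-0.39039029  0.16186914  0.90630779] [[ 0.84 -0.38  0.39]
 [-0.35 -0.92 -0.16]
 [ 0.42  0.   -0.91]]
shift [-77.  378.2  10.5] turn [-0.1408  0.4223  0.6397]
[[320.42630935 208.46152753]
 [319.824528   241.04181481]]
```

View pics/w4.png

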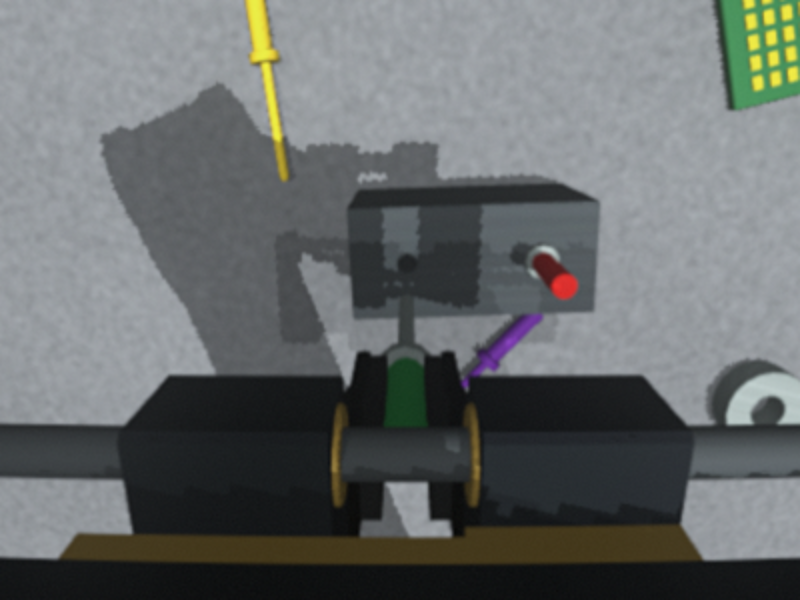

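Picture: green gauge held straight, tip at about (406,288) in the crop, and the red gauge untouched at (560,270). Now carry it over to the rack, raising it first.

Request:
jog_arm(
  increments=[
    {"tx":0,"ty":0,"tz":-40,"wx":0,"wy":0,"wz":0,"gripper":0},
    {"tx":-10,"ty":30,"tz":-45,"wx":0,"wy":0,"wz":0,"gripper":0},
    {"tx":-20,"ty":70,"tz":-45,"wx":0,"wy":0,"wz":0,"gripper":0},
    {"tx":-30,"ty":110,"tz":-45,"wx":0,"wy":0,"wz":0,"gripper":0},
    {"tx":-40,"ty":150,"tz":-45,"wx":0,"wy":0,"wz":0,"gripper":0},
  ],
)

```text
time: 6.4
position: [0.5294, 0.1004, 0.2671]
tool_rot: [3.115, 0.404, -0.004]
ft_force: [0.7, -0.5, -2.0]
grip_width: 0.125
grip_force: 50.0
```

Request:
jog_arm(
  increments=[
    {"tx":-5,"ty":40,"tz":0,"wx":-0.022,"wy":0.067,"wz":0.1,"gripper":0},
    {"tx":-10,"ty":80,"tz":0,"wx":-0.044,"wy":0.134,"wz":0.2,"gripper":0},
    {"tx":-15,"ty":120,"tz":0,"wx":-0.066,"wy":0.2,"wz":0.3,"gripper":0},
    {"tx":-20,"ty":160,"tz":0,"wx":-0.088,"wy":0.266,"wz":0.4,"gripper":0},
    {"tx":-25,"ty":200,"tz":0,"wx":-0.11,"wy":0.33,"wz":0.5,"gripper":0},
  ],
)

```text
time: 6.82
position: [0.5558, -0.1004, 0.2671]
tool_rot: [3.006, -0.385, 0.518]
ft_force: [-0.3, -0.4, -2.2]
grip_width: 0.119
grip_force: 50.0
```

Run:
```python
from h import *
s=ctrl.get_state();print(s["position"],s["tool_rot"],s["time"],s["joint_positions"].round(2))
for k in "AB":  go(MOUTH[k]+zs*(.084+.02),RS)
```

```text
[ 0.55577596 -0.10041351  0.26711084] [ 3.0063454  -0.38470398  0.51817185] 6.8167 [ 0.56 -0.13 -0.44  1.88  0.02  1.04 -1.71]
shift [ -7.7 -12.4  74.4] turn [-0.0299  0.0903  0.1332]
shift [-13.6  27.5  73.2] turn [-0.0299  0.0903  0.1332]
```

Request:
jog_arm(
  increments=[
    {"tx":-8,"ty":-12,"tz":15,"wx":-0.03,"wy":0.09,"wz":0.133,"gripper":0},
    {"tx":-8,"ty":-12,"tz":35,"wx":-0.03,"wy":0.09,"wz":0.133,"gripper":0},
    {"tx":-8,"ty":-12,"tz":55,"wx":-0.03,"wy":0.09,"wz":0.133,"gripper":0},
    {"tx":-8,"ty":-12,"tz":62,"wx":-0.03,"wy":0.09,"wz":0.133,"gripper":0},
    {"tx":-8,"ty":-12,"tz":62,"wx":-0.03,"wy":0.09,"wz":0.133,"gripper":0},
  ],
)

```text
time: 7.23
position: [0.5706, -0.0909, 0.2034]
tool_rot: [2.935, -0.574, 0.638]
ft_force: [-1.1, 0.0, -0.4]
grip_width: 0.122
grip_force: 50.0
```

Run:
```python
from h import *
[vision.get_image("top") for _ in range(3)]
W=vision.get_image("wrist")
s=ctrl.get_state();print(s["position"],s["tool_rot"],s["time"],s["joint_positions"].round(2))
go(MOUTH["A"]+zs*(.084),RS)
Rt=R.from_rotvec(s["tool_rot"])
print("tip",proj(W,s["position"]+Rt.apply([[0,0,.084],[0,0,.014]])).round(1).tolist(),"mouths",proj(W,list(MOUTH.values())).round(1).tolist())
m=blob(W,(5,150,60),(20,255,255)); n,l,st,c=cv2.connectedComponentsWithStats(m); print([(st[i].tolist(),c[i].round(1).tolist()) for i in range(1,n) if st[i][4]>20])
cv2.imwrite("pics/w5raw.png",W["color"])
cv2.imwrite("pics/w5.png",cv2.resize(W["color"][120:270,220:420],(800,600),interpolation=cv2.INTER_CUBIC))
```

```text
[ 0.57331512 -0.09084889  0.20835595] [ 2.93261464 -0.57396073  0.65035192] 7.4333 [ 0.56 -0.11 -0.51  2.01  0.12  0.82 -1.98]
shift [-2.6  2.6 34.4] turn [-0.0026 -0.0002  0.0059]
tip [[320.2, 210.0], [319.5, 243.2]] mouths [[323.3, 201.8], [364.6, 202.7], [404.9, 202.5]]
[([318, 187, 18, 23, 310], [326.4, 197.5]), ([357, 188, 19, 23, 308], [365.8, 198.8]), ([394, 189, 24, 23, 319], [405.7, 199.7])]
```

View pics/w5.png

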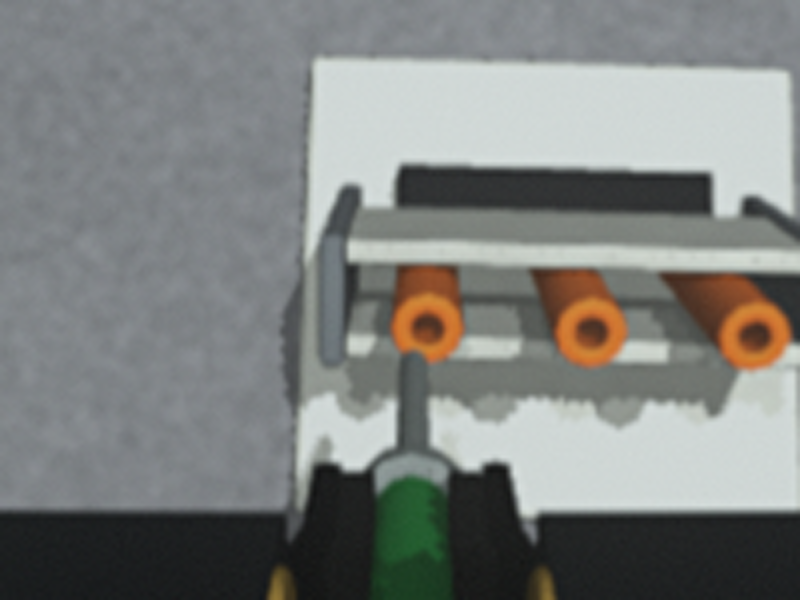

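Crop: tip at (413,355), mouths A (427,327), B (591,331), C (752,336). The calibration bias is the same for tip and mouths (+3 px in u), so the world estimate holds.

Request:
jog_arm(
  increments=[
    {"tx":-2.6,"ty":2.6,"tz":8,"wx":0,"wy":0,"wz":0.006,"gripper":0},
    {"tx":-2.6,"ty":2.6,"tz":16,"wx":0,"wy":0,"wz":0.006,"gripper":0},
    {"tx":-2.6,"ty":2.6,"tz":24,"wx":0,"wy":0,"wz":0.006,"gripper":0},
    {"tx":-2.6,"ty":2.6,"tz":24,"wx":0,"wy":0,"wz":0.006,"gripper":0},
    {"tx":-2.6,"ty":2.6,"tz":24,"wx":0,"wy":0,"wz":0.006,"gripper":0},
  ],
)

```text
time: 7.85
position: [0.5784, -0.0962, 0.1832]
tool_rot: [2.933, -0.583, 0.646]
ft_force: [0.9, 0.9, -0.8]
grip_width: 0.121
grip_force: 50.0
```

```bash
cat >> h.py <<'E'
def look(k,L=.084,name=None,crop=True):
    for _ in range(2): vision.get_image("top")
    W=vision.get_image("wrist"); s=ctrl.get_state(); Rt=R.from_rotvec(s["tool_rot"])
    v=Rt.inv().apply(MOUTH[k]-s["position"]); print("t",s["time"],"pos",s["position"].round(4),"F",s["ft_force"].round(1),"mouth in tool mm",(v*1000).round(1)); go(MOUTH[k]+zs*L,RS,s)
    gap=v[2]
    print("axis at L, at mouth depth:",proj(W,s["position"]+Rt.apply([[0,0,L],[0,0,gap],[.001,0,gap],[0,.001,gap]])).round(1).tolist(),"mouth",proj(W,MOUTH[k]).round(1).tolist())
    if name:
        cv2.imwrite(f"pics/{name}raw.png",W["color"]); u,w=(int(x) for x in proj(W,MOUTH[k])[0])
        o=(u-50,w-30); print("crop origin",o,"x8")
        cv2.imwrite(f"pics/{name}.png",cv2.resize(W["color"][o[1]:o[1]+75,o[0]:o[0]+100],(800,600),interpolation=cv2.INTER_CUBIC))
E
python3 -c "
from h import *
look('A',name='w6')"
```

```text
t 8.0 pos [ 0.579  -0.0961  0.1846] F [-0.  -1.6 -0.7] mouth in tool mm [ 0.9  0.1 93.7]
shift [ 0.9 -0.1  9.7] turn [-0.0023  0.0008  0.0001]
axis at L, at mouth depth: [[320.3, 210.2], [320.3, 206.9], [320.3, 205.8], [321.5, 206.9]] mouth [[320.5, 205.9]]
crop origin (270, 175) x8
```

View pics/w6.png

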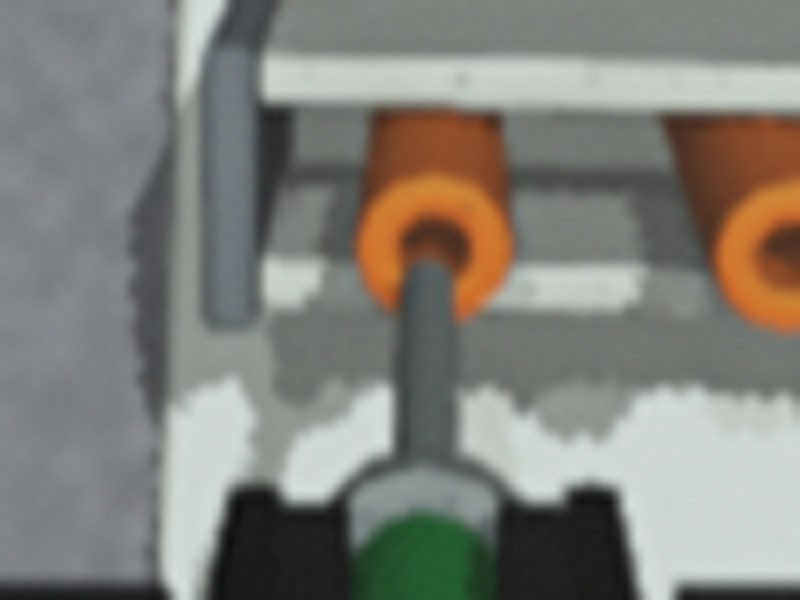

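Run:
```python
from h import *
W=vision.get_image("wrist"); s=ctrl.get_state(); Rt=R.from_rotvec(s["tool_rot"])
print(s["time"],s["position"])
f=lambda L,x,t: proj(W,s["position"]+Rt.apply([[x,0,L],[x-(70)*t+.009,0,L-.070],[x-64e-3*t+.006,0,L-.064]]))[:,1]
for L in(.080,.084,.088,.092):
  for x in(0,.002,.004): print(L,x,f(L,x,0).round(1))
```

```text
8.05 [ 0.57907401 -0.09611294  0.18473945]
0.08 0 [211.7 232.8 233.6]
0.08 0.002 [209.5 229.8 230.7]
0.08 0.004 [207.2 226.7 227.8]
0.084 0 [210.3 230.4 231.3]
0.084 0.002 [208.1 227.4 228.4]
0.084 0.004 [205.9 224.5 225.6]
0.088 0 [208.9 228.1 229.1]
0.088 0.002 [206.7 225.2 226.3]
0.088 0.004 [204.5 222.3 223.4]
0.092 0 [207.6 225.9 226.9]
0.092 0.002 [205.4 223.1 224.2]
0.092 0.004 [203.2 220.2 221.4]
```

Crop: mouth centre at (435,249), pin tip at (429,262), collar at (425,470). It is aligned to about 1 mm. I approach gently and feel.

Request:
jog_arm(
  increments=[
    {"tx":0,"ty":0.6,"tz":3,"wx":0,"wy":0,"wz":0,"gripper":0},
    {"tx":0,"ty":0.6,"tz":6,"wx":0,"wy":0,"wz":0,"gripper":0},
    {"tx":0,"ty":0.6,"tz":9,"wx":0,"wy":0,"wz":0,"gripper":0},
    {"tx":0,"ty":0.6,"tz":11,"wx":0,"wy":0,"wz":0,"gripper":0},
    {"tx":0,"ty":0.6,"tz":13,"wx":0,"wy":0,"wz":0,"gripper":0},
  ],
)

```text
time: 8.47
position: [0.5836, -0.0988, 0.1721]
tool_rot: [2.932, -0.583, 0.648]
ft_force: [0.2, -0.2, -0.6]
grip_width: 0.12
grip_force: 50.0
```

```bash
python3 -c "
from h import *
look('A',name='w7')"
```

```text
t 8.6167 pos [ 0.5836 -0.0988  0.1722] F [-0.3 -1.  -0.2] mouth in tool mm [ 1.5 -0.7 80.3]
shift [ 1.4 -0.8 -3.7] turn [-0.0021  0.0017  0.0001]
axis at L, at mouth depth: [[320.2, 210.2], [320.2, 211.5], [320.2, 210.4], [321.4, 211.5]] mouth [[319.4, 209.9]]
crop origin (269, 179) x8
```

View pics/w7.png

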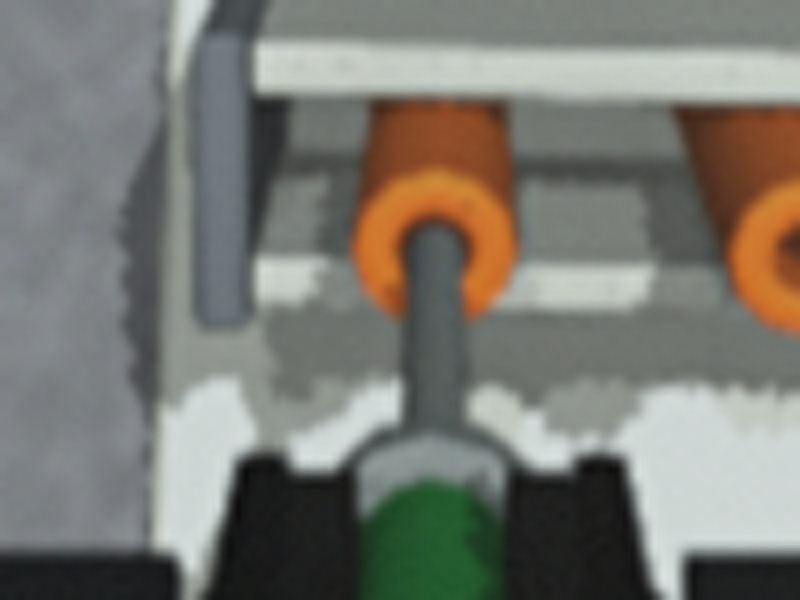

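Crop: tip at (436,228) now within the bore of A, centre (436,247), no force yet. Continue in.

Request:
jog_arm(
  increments=[
    {"tx":0,"ty":0,"tz":2,"wx":0,"wy":0,"wz":0,"gripper":0},
    {"tx":0,"ty":0,"tz":4,"wx":0,"wy":0,"wz":0,"gripper":0},
    {"tx":0,"ty":0,"tz":6,"wx":0,"wy":0,"wz":0,"gripper":0},
    {"tx":0,"ty":0,"tz":8,"wx":0,"wy":0,"wz":0,"gripper":0},
    {"tx":0,"ty":0,"tz":10,"wx":0,"wy":0,"wz":0,"gripper":0},
  ],
)

```text
time: 9.03
position: [0.5876, -0.1004, 0.1633]
tool_rot: [2.932, -0.583, 0.649]
ft_force: [0.8, 0.1, -0.9]
grip_width: 0.122
grip_force: 50.0
```

```bash
python3 -c "
from h import *
look('A',name='w8')
print(ctrl.get_state()['torque'])"
```

```text
t 9.1833 pos [ 0.5875 -0.1004  0.1632] F [-0.1  0.1 -1.3] mouth in tool mm [ 1.5 -0.7 70.3]
shift [  1.4  -0.9 -13.7] turn [-0.0021  0.0017  0.0001]
axis at L, at mouth depth: [[320.2, 210.3], [320.1, 215.3], [320.1, 214.2], [321.3, 215.3]] mouth [[319.3, 213.6]]
crop origin (269, 183) x8
[ 0.2661776   0.53004074 -0.03942537]
```

No force at 14 mm depth, so the pin is in the bore. Go on to the dome.

Request:
jog_arm(
  increments=[
    {"tx":0,"ty":0,"tz":4,"wx":0,"wy":0,"wz":0,"gripper":0},
    {"tx":0,"ty":0,"tz":8,"wx":0,"wy":0,"wz":0,"gripper":0},
    {"tx":0,"ty":0,"tz":11,"wx":0,"wy":0,"wz":0,"gripper":0},
    {"tx":0,"ty":0,"tz":13,"wx":0,"wy":0,"wz":0,"gripper":0},
    {"tx":0,"ty":0,"tz":14,"wx":0,"wy":0,"wz":0,"gripper":0},
  ],
)

```text
time: 9.6
position: [0.5929, -0.1026, 0.1501]
tool_rot: [2.933, -0.583, 0.648]
ft_force: [-0.3, 0.0, -0.3]
grip_width: 0.124
grip_force: 50.0
```

Request:
jog_arm(
  increments=[
    {"tx":0,"ty":0,"tz":1,"wx":0,"wy":0,"wz":0,"gripper":0},
    {"tx":0,"ty":0,"tz":2,"wx":0,"wy":0,"wz":0,"gripper":0},
    {"tx":0,"ty":0,"tz":3,"wx":0,"wy":0,"wz":0,"gripper":0},
    {"tx":0,"ty":0,"tz":4,"wx":0,"wy":0,"wz":0,"gripper":0},
    {"tx":0,"ty":0,"tz":5,"wx":0,"wy":0,"wz":0,"gripper":0},
  ],
)

```text
time: 10.02
position: [0.5961, -0.1034, 0.1486]
tool_rot: [2.931, -0.582, 0.653]
ft_force: [-9.4, 2.5, 16.0]
grip_width: 0.123
grip_force: 50.0
```

Stops at 30 mm with 19 N: A is blocked. Draw out and shift 40 mm to B.

Request:
jog_arm(
  increments=[
    {"tx":0,"ty":0,"tz":-8,"wx":0,"wy":0,"wz":0,"gripper":0},
    {"tx":0,"ty":0,"tz":-20,"wx":0,"wy":0,"wz":0,"gripper":0},
    {"tx":0,"ty":0,"tz":-32,"wx":0,"wy":0,"wz":0,"gripper":0},
    {"tx":0,"ty":0,"tz":-44,"wx":0,"wy":0,"wz":0,"gripper":0},
    {"tx":0,"ty":0,"tz":-50,"wx":0,"wy":0,"wz":0,"gripper":0},
  ],
)

```text
time: 10.43
position: [0.5757, -0.0951, 0.1941]
tool_rot: [2.931, -0.582, 0.653]
ft_force: [0.3, -0.6, -0.8]
grip_width: 0.128
grip_force: 49.9
```

Request:
jog_arm(
  increments=[
    {"tx":0,"ty":0,"tz":0,"wx":0,"wy":0,"wz":0,"gripper":0},
    {"tx":0,"ty":20,"tz":0,"wx":0,"wy":0,"wz":0,"gripper":0},
    {"tx":0,"ty":40,"tz":0,"wx":0,"wy":0,"wz":0,"gripper":0},
    {"tx":0,"ty":40,"tz":0,"wx":0,"wy":0,"wz":0,"gripper":0},
    {"tx":0,"ty":40,"tz":0,"wx":0,"wy":0,"wz":0,"gripper":0},
  ],
)

```text
time: 10.85
position: [0.5594, -0.1337, 0.191]
tool_rot: [2.931, -0.587, 0.647]
ft_force: [-0.7, 0.2, -0.6]
grip_width: 0.126
grip_force: 49.9
```

```bash
python3 -c "
from h import *
look('B',name='w9')"
```

```text
t 11.0 pos [ 0.5605 -0.1315  0.1914] F [ 0.6  0.6 -0.2] mouth in tool mm [  0.9   0.7 101.2]
shift [ 0.8  0.5 17.2] turn [-0.0028  0.0013  0.0011]
axis at L, at mouth depth: [[319.8, 210.3], [320.0, 204.7], [320.0, 203.6], [321.1, 204.7]] mouth [[320.7, 203.8]]
crop origin (270, 173) x8
```

View pics/w9.png

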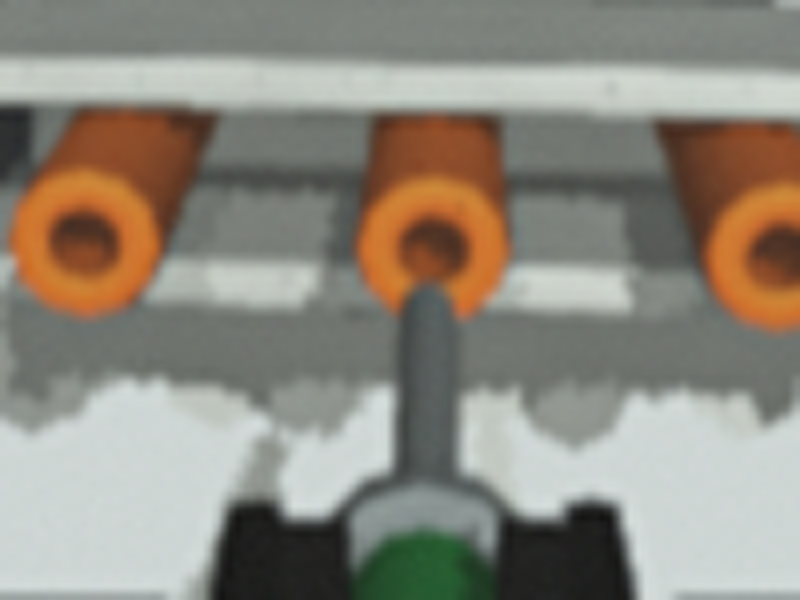

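Crop: mouth B centre (434,248), tip (429,287). Small correction, then in.

Request:
jog_arm(
  increments=[
    {"tx":-0.3,"ty":0.9,"tz":5,"wx":0,"wy":0,"wz":0,"gripper":0},
    {"tx":-0.3,"ty":0.9,"tz":10,"wx":0,"wy":0,"wz":0,"gripper":0},
    {"tx":-0.3,"ty":0.9,"tz":15,"wx":0,"wy":0,"wz":0,"gripper":0},
    {"tx":-0.3,"ty":0.9,"tz":18,"wx":0,"wy":0,"wz":0,"gripper":0},
    {"tx":-0.3,"ty":0.9,"tz":20,"wx":0,"wy":0,"wz":0,"gripper":0},
  ],
)

```text
time: 11.42
position: [0.5673, -0.1361, 0.1722]
tool_rot: [2.933, -0.583, 0.647]
ft_force: [1.9, 0.1, -0.8]
grip_width: 0.121
grip_force: 49.9
```

Request:
jog_arm(
  increments=[
    {"tx":0,"ty":0,"tz":1,"wx":0,"wy":0,"wz":0,"gripper":0},
    {"tx":0,"ty":0,"tz":2,"wx":0,"wy":0,"wz":0,"gripper":0},
    {"tx":0,"ty":0,"tz":3,"wx":0,"wy":0,"wz":0,"gripper":0},
    {"tx":0,"ty":0,"tz":4,"wx":0,"wy":0,"wz":0,"gripper":0},
    {"tx":0,"ty":0,"tz":5,"wx":0,"wy":0,"wz":0,"gripper":0},
  ],
)

```text
time: 11.83
position: [0.5694, -0.1372, 0.1688]
tool_rot: [2.932, -0.583, 0.649]
ft_force: [-0.4, 0.1, -0.4]
grip_width: 0.129
grip_force: 49.9
```

```bash
python3 -c "
from h import *
look('B')"
```

```text
t 11.9833 pos [ 0.5693 -0.1372  0.1687] F [ 0.2  0.2 -1. ] mouth in tool mm [ 1.  -1.3 76.2]
shift [ 0.9 -1.4 -7.8] turn [-0.002   0.0011  0.0001]
axis at L, at mouth depth: [[320.3, 210.3], [320.2, 213.1], [320.2, 212.0], [321.4, 213.1]] mouth [[318.7, 212.0]]
```

Request:
jog_arm(
  increments=[
    {"tx":0,"ty":0,"tz":4,"wx":0,"wy":0,"wz":0,"gripper":0},
    {"tx":0,"ty":0,"tz":8,"wx":0,"wy":0,"wz":0,"gripper":0},
    {"tx":0,"ty":0,"tz":12,"wx":0,"wy":0,"wz":0,"gripper":0},
    {"tx":0,"ty":0,"tz":15,"wx":0,"wy":0,"wz":0,"gripper":0},
    {"tx":0,"ty":0,"tz":18,"wx":0,"wy":0,"wz":0,"gripper":0},
  ],
)

```text
time: 12.4
position: [0.5764, -0.14, 0.1518]
tool_rot: [2.933, -0.583, 0.648]
ft_force: [-0.2, -0.5, -0.8]
grip_width: 0.125
grip_force: 49.9
```

Request:
jog_arm(
  increments=[
    {"tx":0,"ty":0,"tz":2,"wx":0,"wy":0,"wz":0,"gripper":0},
    {"tx":0,"ty":0,"tz":4,"wx":0,"wy":0,"wz":0,"gripper":0},
    {"tx":0,"ty":0,"tz":5,"wx":0,"wy":0,"wz":0,"gripper":0},
    {"tx":0,"ty":0,"tz":6,"wx":0,"wy":0,"wz":0,"gripper":0},
    {"tx":0,"ty":0,"tz":7,"wx":0,"wy":0,"wz":0,"gripper":0},
  ],
)

```text
time: 12.82
position: [0.5801, -0.1413, 0.1485]
tool_rot: [2.93, -0.582, 0.652]
ft_force: [-11.4, 3.4, 18.2]
grip_width: 0.124
grip_force: 50.0
```

B is also blocked (22 N at the same depth). On to C.

Request:
jog_arm(
  increments=[
    {"tx":0,"ty":0,"tz":-8,"wx":0,"wy":0,"wz":0,"gripper":0},
    {"tx":0,"ty":0,"tz":-20,"wx":0,"wy":0,"wz":0,"gripper":0},
    {"tx":0,"ty":0,"tz":-32,"wx":0,"wy":0,"wz":0,"gripper":0},
    {"tx":0,"ty":0,"tz":-44,"wx":0,"wy":0,"wz":0,"gripper":0},
    {"tx":0,"ty":0,"tz":-50,"wx":0,"wy":0,"wz":0,"gripper":0},
  ],
)

```text
time: 13.23
position: [0.5598, -0.133, 0.1939]
tool_rot: [2.931, -0.583, 0.653]
ft_force: [0.6, 0.8, -0.5]
grip_width: 0.123
grip_force: 50.0
```

Request:
jog_arm(
  increments=[
    {"tx":0,"ty":0,"tz":0,"wx":0,"wy":0,"wz":0,"gripper":0},
    {"tx":0,"ty":20,"tz":0,"wx":0,"wy":0,"wz":0,"gripper":0},
    {"tx":0,"ty":40,"tz":0,"wx":0,"wy":0,"wz":0,"gripper":0},
    {"tx":0,"ty":40,"tz":0,"wx":0,"wy":0,"wz":0,"gripper":0},
    {"tx":0,"ty":40,"tz":0,"wx":0,"wy":0,"wz":0,"gripper":0},
  ],
)

```text
time: 13.65
position: [0.5435, -0.1713, 0.1909]
tool_rot: [2.931, -0.587, 0.648]
ft_force: [0.9, 0.6, -0.7]
grip_width: 0.124
grip_force: 50.0
```

```bash
python3 -c "
from h import *
look('C',name='w10')
W=cv2.imread('pics/w10raw.png')
for n,b in (('w9raw',0),('w10raw',0),('w6raw',0)):
    d={'color':cv2.imread(f'pics/{n}.png')}; m=blob(d,(5,150,60),(20,255,255)); k,l,st,c=cv2.connectedComponentsWithStats(m); print(n,[st[i].tolist() for i in range(1,k) if st[i][4]>20])
"
```

```text
t 13.8 pos [ 0.5446 -0.1692  0.1911] F [-0.7  0.  -0.5] mouth in tool mm [  1.6  -0.6 101.2]
shift [ 1.5 -0.8 17.2] turn [-0.0027  0.0014  0.0011]
axis at L, at mouth depth: [[319.9, 210.3], [320.0, 204.7], [320.0, 203.6], [321.1, 204.7]] mouth [[319.4, 203.0]]
crop origin (269, 172) x8
w9raw [[271, 187, 23, 25, 392], [315, 188, 18, 24, 343], [356, 189, 21, 25, 363]]
w10raw [[227, 187, 29, 25, 427], [270, 188, 23, 25, 386], [314, 189, 18, 23, 329]]
w6raw [[315, 189, 19, 25, 342], [357, 190, 21, 26, 394], [397, 191, 26, 25, 397]]
```

View pics/w10.png

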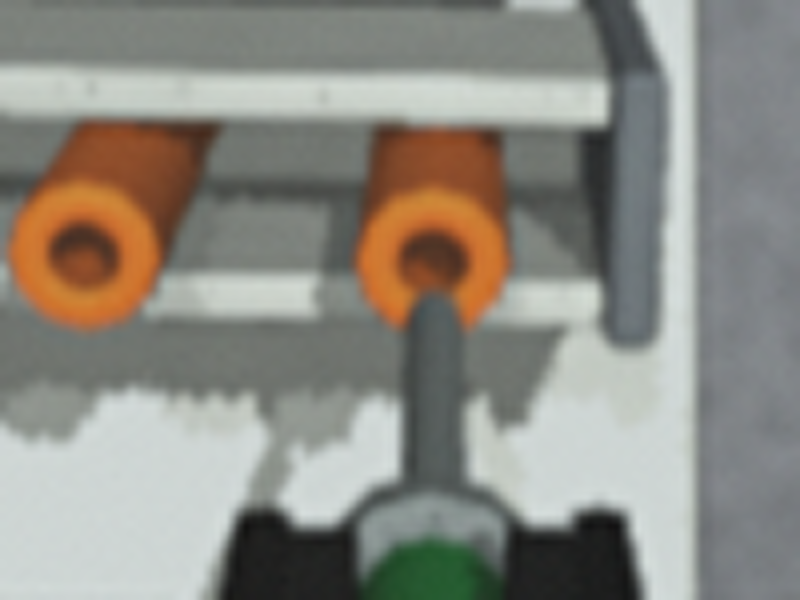

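Crop: mouth C centre (434,258), tip (435,293); aligned. In.

Request:
jog_arm(
  increments=[
    {"tx":-0.5,"ty":0,"tz":5,"wx":0,"wy":0,"wz":0,"gripper":0},
    {"tx":-0.5,"ty":0,"tz":10,"wx":0,"wy":0,"wz":0,"gripper":0},
    {"tx":-0.5,"ty":0,"tz":15,"wx":0,"wy":0,"wz":0,"gripper":0},
    {"tx":-0.5,"ty":0,"tz":18,"wx":0,"wy":0,"wz":0,"gripper":0},
    {"tx":-0.5,"ty":0,"tz":20,"wx":0,"wy":0,"wz":0,"gripper":0},
  ],
)

```text
time: 14.22
position: [0.5516, -0.1729, 0.172]
tool_rot: [2.933, -0.583, 0.647]
ft_force: [-0.0, -0.7, -0.7]
grip_width: 0.125
grip_force: 50.0
```

Request:
jog_arm(
  increments=[
    {"tx":0,"ty":0,"tz":1,"wx":0,"wy":0,"wz":0,"gripper":0},
    {"tx":0,"ty":0,"tz":2,"wx":0,"wy":0,"wz":0,"gripper":0},
    {"tx":0,"ty":0,"tz":3,"wx":0,"wy":0,"wz":0,"gripper":0},
    {"tx":0,"ty":0,"tz":4,"wx":0,"wy":0,"wz":0,"gripper":0},
    {"tx":0,"ty":0,"tz":5,"wx":0,"wy":0,"wz":0,"gripper":0},
  ],
)

```text
time: 14.63
position: [0.5537, -0.174, 0.1685]
tool_rot: [2.932, -0.583, 0.649]
ft_force: [-0.0, -0.7, -0.9]
grip_width: 0.121
grip_force: 50.0
```

```bash
python3 -c "
from h import *
look('C')"
```

```text
t 14.7833 pos [ 0.5536 -0.1739  0.1684] F [-0.2 -0.9 -0.7] mouth in tool mm [ 1.9 -1.6 76.3]
shift [ 1.8 -1.8 -7.7] turn [-0.0021  0.0012  0.    ]
axis at L, at mouth depth: [[320.3, 210.4], [320.2, 213.1], [320.2, 212.0], [321.4, 213.1]] mouth [[318.3, 211.0]]
```

Request:
jog_arm(
  increments=[
    {"tx":0,"ty":0,"tz":4,"wx":0,"wy":0,"wz":0,"gripper":0},
    {"tx":0,"ty":0,"tz":8,"wx":0,"wy":0,"wz":0,"gripper":0},
    {"tx":0,"ty":0,"tz":12,"wx":0,"wy":0,"wz":0,"gripper":0},
    {"tx":0,"ty":0,"tz":15,"wx":0,"wy":0,"wz":0,"gripper":0},
    {"tx":0,"ty":0,"tz":18,"wx":0,"wy":0,"wz":0,"gripper":0},
  ],
)

```text
time: 15.2
position: [0.5606, -0.1768, 0.1515]
tool_rot: [2.933, -0.583, 0.648]
ft_force: [-0.2, -0.2, -0.7]
grip_width: 0.122
grip_force: 50.0
```

Request:
jog_arm(
  increments=[
    {"tx":0,"ty":0,"tz":2,"wx":0,"wy":0,"wz":0,"gripper":0},
    {"tx":0,"ty":0,"tz":4,"wx":0,"wy":0,"wz":0,"gripper":0},
    {"tx":0,"ty":0,"tz":5,"wx":0,"wy":0,"wz":0,"gripper":0},
    {"tx":0,"ty":0,"tz":6,"wx":0,"wy":0,"wz":0,"gripper":0},
    {"tx":0,"ty":0,"tz":7,"wx":0,"wy":0,"wz":0,"gripper":0},
  ],
)

```text
time: 15.62
position: [0.5635, -0.1779, 0.1461]
tool_rot: [2.932, -0.583, 0.649]
ft_force: [-3.1, 0.6, 2.8]
grip_width: 0.122
grip_force: 50.0
```

Force only ~4 N and it goes past the 30 mm mark: C gives. Push on.

Request:
jog_arm(
  increments=[
    {"tx":0,"ty":0,"tz":2,"wx":0,"wy":0,"wz":0,"gripper":0},
    {"tx":0,"ty":0,"tz":5,"wx":0,"wy":0,"wz":0,"gripper":0},
    {"tx":0,"ty":0,"tz":8,"wx":0,"wy":0,"wz":0,"gripper":0},
    {"tx":0,"ty":0,"tz":11,"wx":0,"wy":0,"wz":0,"gripper":0},
    {"tx":0,"ty":0,"tz":14,"wx":0,"wy":0,"wz":0,"gripper":0},
  ],
)

```text
time: 16.03
position: [0.569, -0.1803, 0.1328]
tool_rot: [2.932, -0.583, 0.649]
ft_force: [-2.7, 0.6, 3.3]
grip_width: 0.124
grip_force: 50.0
```

Request:
jog_arm(
  increments=[
    {"tx":0,"ty":0,"tz":3,"wx":0,"wy":0,"wz":0,"gripper":0},
    {"tx":0,"ty":0,"tz":6,"wx":0,"wy":0,"wz":0,"gripper":0},
    {"tx":0,"ty":0,"tz":9,"wx":0,"wy":0,"wz":0,"gripper":0},
    {"tx":0,"ty":0,"tz":12,"wx":0,"wy":0,"wz":0,"gripper":0},
    {"tx":0,"ty":0,"tz":14,"wx":0,"wy":0,"wz":0,"gripper":0},
  ],
)

```text
time: 16.45
position: [0.5744, -0.1825, 0.12]
tool_rot: [2.932, -0.583, 0.649]
ft_force: [-2.6, -0.2, 3.7]
grip_width: 0.118
grip_force: 50.0
```

```bash
python3 -c "
from h import *
look('C')"
```

```text
t 16.6 pos [ 0.5742 -0.1824  0.1199] F [-1.  -0.4  0.4] mouth in tool mm [ 2.1 -1.6 23. ]
shift [  2.   -1.8 -61. ] turn [-0.0022  0.0016  0.    ]
axis at L, at mouth depth: [[320.3, 210.4], [319.7, 238.1], [319.7, 236.7], [321.2, 238.1]] mouth [[317.3, 235.2]]
```

Request:
jog_arm(
  increments=[
    {"tx":0,"ty":0,"tz":2,"wx":0,"wy":0,"wz":0,"gripper":0},
    {"tx":0,"ty":0,"tz":4,"wx":0,"wy":0,"wz":0,"gripper":0},
    {"tx":0,"ty":0,"tz":6,"wx":0,"wy":0,"wz":0,"gripper":0},
    {"tx":0,"ty":0,"tz":7,"wx":0,"wy":0,"wz":0,"gripper":0},
    {"tx":0,"ty":0,"tz":8,"wx":0,"wy":0,"wz":0,"gripper":0},
  ],
)

```text
time: 17.02
position: [0.5775, -0.1838, 0.113]
tool_rot: [2.932, -0.583, 0.649]
ft_force: [-1.8, -0.4, 3.7]
grip_width: 0.118
grip_force: 50.0
```

Request:
jog_arm(
  increments=[
    {"tx":0,"ty":0,"tz":1,"wx":0,"wy":0,"wz":0,"gripper":0},
    {"tx":0,"ty":0,"tz":2,"wx":0,"wy":0,"wz":0,"gripper":0},
    {"tx":0,"ty":0,"tz":3,"wx":0,"wy":0,"wz":0,"gripper":0},
    {"tx":0,"ty":0,"tz":4,"wx":0,"wy":0,"wz":0,"gripper":0},
    {"tx":0,"ty":0,"tz":5,"wx":0,"wy":0,"wz":0,"gripper":0},
  ],
)

```text
time: 17.43
position: [0.5782, -0.184, 0.1124]
tool_rot: [2.93, -0.582, 0.645]
ft_force: [-39.8, 13.6, 49.4]
grip_width: 0.121
grip_force: 50.2
```

```bash
python3 -c "
from h import *
look('C',name='w11')"
```

```text
t 17.5833 pos [ 0.5782 -0.1841  0.1124] F [-34.4  11.3  42.2] mouth in tool mm [ 1.4 -1.7 14.4]
shift [  1.2  -1.6 -69.6] turn [0.001  0.0025 0.0009]
axis at L, at mouth depth: [[320.3, 210.4], [319.6, 243.3], [319.6, 241.9], [321.2, 243.3]] mouth [[317.0, 241.3]]
crop origin (266, 211) x8
```

Depth 70 mm and a sharp force rise: the collar is home. Relax, open, then withdraw along the axis.

Request:
jog_arm(
  increments=[
    {"tx":0,"ty":0,"tz":-4,"wx":0,"wy":0,"wz":0,"gripper":0},
    {"tx":0,"ty":0,"tz":-4,"wx":0,"wy":0,"wz":0,"gripper":0},
    {"tx":0,"ty":0,"tz":-4,"wx":0,"wy":0,"wz":0,"gripper":0.4},
    {"tx":0,"ty":0,"tz":-4,"wx":0,"wy":0,"wz":0,"gripper":0.4},
    {"tx":0,"ty":0,"tz":-4,"wx":0,"wy":0,"wz":0,"gripper":0.4},
  ],
)

```text
time: 18.0
position: [0.5776, -0.1837, 0.1113]
tool_rot: [2.933, -0.583, 0.647]
ft_force: [0.4, -0.3, 0.8]
grip_width: 0.267
grip_force: 0.0
```

Request:
jog_arm(
  increments=[
    {"tx":0,"ty":0,"tz":0,"wx":0,"wy":0,"wz":0,"gripper":0.4},
    {"tx":0,"ty":0,"tz":0,"wx":0,"wy":0,"wz":0,"gripper":0.4},
    {"tx":0,"ty":0,"tz":-25,"wx":0,"wy":0,"wz":0,"gripper":0.4},
    {"tx":0,"ty":0,"tz":-55,"wx":0,"wy":0,"wz":0,"gripper":0.4},
    {"tx":0,"ty":0,"tz":-90,"wx":0,"wy":0,"wz":0,"gripper":0.4},
  ],
)

```text
time: 18.42
position: [0.5413, -0.1689, 0.1925]
tool_rot: [2.935, -0.583, 0.643]
ft_force: [0.3, -0.3, 0.7]
grip_width: 0.402
grip_force: 0.0
```

Run:
```python
from h import *
[vision.get_image("top") for _ in range(3)]
W=vision.get_image("wrist");s=ctrl.get_state();print(s["time"],s["position"],s["grip_width"],s["ft_force"])
S=vision.get_image("scene")
# expected handle/collar points when home
P=[MOUTH["C"]+zs*h for h in(0,.006,.05)]
print(proj(W,P).round(1).tolist(),proj(S,P).round(1).tolist())
a=cv2.resize(W["color"][130:330,190:450],(520,400),interpolation=cv2.INTER_CUBIC)
b=cv2.resize(S["color"][225:305,180:284],(520,400),interpolation=cv2.INTER_CUBIC)[:, :280]
cv2.imwrite("pics/end.png",np.hstack([a,b]))
```

```text
18.6167 [ 0.54312767 -0.16969239  0.19509073] 0.39755826541007894 [ 0.31915173  1.48566788 -0.08991689]
[[318.9, 204.6], [318.9, 206.4], [318.2, 222.6]] [[207.8, 271.2], [206.5, 268.3], [196.8, 245.3]]
```

View pics/end.png

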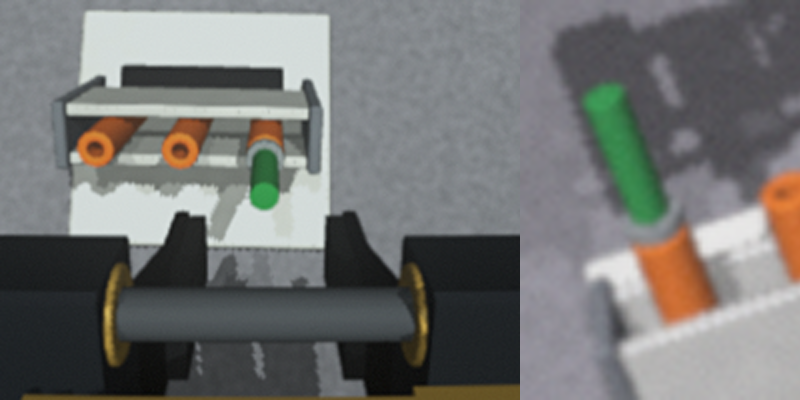

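The picture shows the collar on sleeve C's mouth at (265,150) left and (655,222) right, with no pin showing and the gripper clear. Hand in.

```bash
python3 -c "
from bench import ctrl
print(ctrl.close_job())"
```

```text
the job is handed in; nothing more can be done
None
```

The green gauge is fully home in sleeve C, the only free one (A and B stopped the pin at 30 mm), and released with its collar on the mouth; the job was handed in at about 18.7 s, after one axial spike of about 65 N as the collar seated.

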